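Line up the tea tins by size on the display board

TASK

Set out the four tea tins on the display board in order of size: the largest on the black coaster next to the tall sign post, then each next smaller one in turn, so that the smallest ends up next to the low stop. Stand every tin upright in the middle of its own coaster, let go of them all, and leave the glue stick standing where it is.

Things in the scene. Friction and masses are not known exactly. Their poses are not given: they have to be found in the camera images.
- tin_largest_center (a point): The largest of four plain round metal tins with aluminium lids and a blank white paper band: 64 mm diameter, 110 mm tall, a loose rigid body standing upright on the table. The point is its centre, 55 mm above its underside; z is up along its axis.
- tin_large_center (a point): The second largest of four plain round metal tins with aluminium lids and a blank white paper band: 56 mm diameter, 90 mm tall, a loose rigid body standing upright on the table. The point is its centre, 45 mm above its underside; z is up along its axis.
- tin_medium_center (a point): The third largest of four plain round metal tins with aluminium lids and a blank white paper band: 48 mm diameter, 70 mm tall, a loose rigid body standing upright on the table. The point is its centre, 35 mm above its underside; z is up along its axis.
- tin_small_center (a point): The smallest of four plain round metal tins with aluminium lids and a blank white paper band: 40 mm diameter, 50 mm tall, a loose rigid body standing upright on the table. The point is its centre, 25 mm above its underside; z is up along its axis.
- coaster_1: One of four identical fixed black rubber discs, 82 mm diameter, 3 mm thick, in a straight row, 90 mm from centre to centre, on a fixed light wooden board 100 x 520 mm and 12 mm thick. Number 1 counted along the row from the left, the end coaster on the board's +y (left) side. Origin: centre of its underside, 12 mm above the table; its top is 15 mm above the table. y points along the row (+y to the left), z up.
- coaster_2: One of four identical fixed black rubber discs, 82 mm diameter, 3 mm thick, in a straight row, 90 mm from centre to centre, on a fixed light wooden board 100 x 520 mm and 12 mm thick. Number 2 counted along the row from the left. Origin: centre of its underside, 12 mm above the table; its top is 15 mm above the table. y points along the row (+y to the left), z up.
- coaster_3: One of four identical fixed black rubber discs, 82 mm diameter, 3 mm thick, in a straight row, 90 mm from centre to centre, on a fixed light wooden board 100 x 520 mm and 12 mm thick. Number 3 counted along the row from the left. Origin: centre of its underside, 12 mm above the table; its top is 15 mm above the table. y points along the row (+y to the left), z up.
- coaster_4: One of four identical fixed black rubber discs, 82 mm diameter, 3 mm thick, in a straight row, 90 mm from centre to centre, on a fixed light wooden board 100 x 520 mm and 12 mm thick. Number 4 counted along the row from the left, the other end coaster (right, -y). Origin: centre of its underside, 12 mm above the table; its top is 15 mm above the table. y points along the row (+y to the left), z up.
- tall_post: Fixed upright sign post with a blank white card in an aluminium frame (card frame 56 mm across the board, 6 mm thick along the row; 130 mm tall above the board). It stands at one end of the row, 100 mm beyond the centre of the end coaster, sometimes at the left end and sometimes at the right; a low plain aluminium block 25 mm high stands likewise at the other end. Origin: centre of its underside, on the board's top.
- glue_stick_center (a point): White glue stick with a red band, 25 mm diameter, 95 mm tall, loose, standing upright on the table near the tins; a bystander. The point is its centre, half-way up.
There are look-alikes about, which are no part of the job. Leave any orange or pink look-alike of the part that bears tin_small_center alone.

How it is judged:
At the end, for the whole second after the job is handed in: Every tin stands upright (within 0.1 rad) at rest on its own coaster, its centre within 12 mm of the coaster's centre horizontally and within 4 mm of its proper height, in order of size with the largest next to the tall post and the smallest next to the low stop (((horizontal distance between tall_post and coaster_1 below 0.15 m and horizontal distance between tin_largest_center and coaster_1 below 0.012 m and horizontal distance between tin_large_center and coaster_2 below 0.012 m and horizontal distance between tin_medium_center and coaster_3 below 0.012 m and horizontal distance between tin_small_center and coaster_4 below 0.012 m) or (horizontal distance between tall_post and coaster_4 below 0.15 m and horizontal distance between tin_largest_center and coaster_4 below 0.012 m and horizontal distance between tin_large_center and coaster_3 below 0.012 m and horizontal distance between tin_medium_center and coaster_2 below 0.012 m and horizontal distance between tin_small_center and coaster_1 below 0.012 m)) and angle between each of tin_largest_center, tin_large_center, tin_medium_center, tin_small_center's own z axis and vertical below 0.1 rad and height (world z) of tin_largest_center between 0.066 and 0.074 m and linear speed of each of tin_largest, tin_large, tin_medium, tin_small below 0.02 m/s and height (world z) of tin_large_center between 0.056 and 0.064 m and height (world z) of tin_medium_center between 0.046 and 0.054 m and height (world z) of tin_small_center between 0.036 and 0.044 m); the robot touches nothing.
It fails at once if the glue stick is knocked over or moved more than 40 mm (angle between glue_stick_center's own z axis and vertical above 0.5 rad or distance of glue_stick_center from where it was at the start of the episode above 0.04 m).
It also fails if it takes over 93 s, if anything falls off the work surface, if the arm or the gripper's body presses on something with over 40 N, if the wrist force passes 120 N, or if a joint passes its speed limit or range.

ROBOT

A 7-joint arm with a two-finger parallel gripper is mounted at the origin on a cart in front of the work surface, level with it; the furniture and walls round the work are solid. World frame = base frame: x ahead of the robot, y to its left, z up, the work surface at z = 0. Lengths are in m, angles in rad, forces in N, time in s.
With the tool pointing down it reaches from about 0.35 to 0.9 m from the base axis. Payload 19.9 kg.
Tool frame: the origin (TCP) lies on the centre line of the jaws, within the pads' length; the fingertips stand env.tip_reach ahead of it and the grasp point (between the pads) lies 6 mm ahead of it (env.tip_reach is the distance from the TCP to the fingertips, in m); z points along the fingers, y is the direction in which the jaws open and shut (so a half turn about z gives the same grasp; the last joint's range is limited). The gripper opens to 85 mm and grips with 20 to 120 N. Pads are 22 mm wide; open, the fingers measure 114 mm over their backs; the gripper's body (76 mm by 85 mm) begins 54 mm behind the grasp point. The pads swing forward as they close: fully open they stand 13 mm farther back than shut.
Start: joints at [-1.371, 0.417, -0.01, 1.614, 0.005, 1.111, -0.053], TCP at [0.15, 0.607, 0.256] pointing down, gripper open.
Joint ranges: [-2.81, 2.81], [-0.39, 2.02], [-1.27, 1.25], [0.06, 2.57], [-1.19, 4.33], [0.19, 2], [-2.82, 2.82]. Speed limits (rad/s): [1.89, 1.89, 2.39, 2.39, 3.01, 3.01, 3.01].

INTERFACE

Orientations are given as a unit quaternion [w, x, y, z].
In Python, from workcell import env, imaging gives the robot as it stands. The module is installed in compiled form; this text tells all that it offers.
- The arm moves only by the tool move_arm, never from a script. Its arguments are lists of equal length, an entry for each row: "rotation": the turn, a rotation vector about the tool's x, y, z in degrees, a list of three; "offset": the shift along the tool's x, y, z in mm, a list of three; "jaw": the opening in per cent of the stroke, from 0 (shut) to 100 (fully open). A call has 1 to 8 rows; each row shifts and turns the commanded pose from where the row before left it, along the tool's axes as they then stand; what a row does not reach is not made up. A row lasts 1/10 s, in which the tool goes at most 50 mm and 8.59 degrees, less where a joint would pass 70% of its speed; a pose out of reach is approached as far as the arm can. A call with a gripper value outside its range is refused whole. The fingers move at their own pace and stop on an object; the grip force is fixed at half the most. Time passes only in rows, so rows that do not move let the fingers close. It gives the time, the measured TCP pose, the force and the opening at its end, in the units of the state.
- env.observe(): the state, without advancing time (a new reading comes with each control period).
- imaging.grab_frame(name): name is "scene" or "top" or "wrist"; returns a dict with "image" (420x560x3 uint8, red, green, blue), "fovy" (degrees; the focal length in pixels is half the picture's height over the tangent of half this angle, whatever the lens; pixels are square), "cx", "cy" (the principal point, pixels), "cam_to_world" (4x4, takes a point from camera to world coordinates). Camera axes: x right, y down, z forward; pixel columns grow to the right and rows downward; lengths in m; the calibration is good to about 2 mm. The wrist camera is an equidistant fisheye: a pixel r from the principal point sees the ray r / f radians off the axis. A picture is of the moment at which its call begins. There is no depth.
- env.close_job(): hands the job in, once; it reports no verdict.
The state is a dict: "time_s": time; "joint_positions": joint angles; "joint_vel": joint speeds; "tau": joint torques, N m; "ee_pos": TCP position; "eef_rot": TCP orientation; "ft_force": force on the tool from outside, world axes, zero at the start; "ft_torque": the same for the moment, N m; "opening": opening from 0.0 (shut) to 1.0 (fully open).
Only numpy, scipy, OpenCV 4.12 (cv2) and the standard library are available. Lean on these libraries where they do the work, as an engineer would, in place of code of your own. Each camera call takes 0.05 s, during which the arm holds its last target.

## Working session

There is one attempt and no reset: what is moved stays moved. The work goes in short steps, Python scripts to look and compute and a tool call to move; the robot and the scene stay as the last step left them, time stands still between calls to the robot, and variables do not carry over. Pictures are saved under pics/ and viewed, and the job is handed in when it is done.

Besides the shell and the picture viewer there is one more tool, called after "Call:" as name(argument=value, ...), one argument or row to a line, values as JSON. move_arm: Moves the arm, as the interface text tells. Its arguments: {"type":"object","properties":{"rotation":{"type":"array","items":{"type":"array","items":{"type":"number"}}},"offset":{"type":"array","items":{"type":"array","items":{"type":"number"}}},"jaw":{"type":"array","items":{"type":"number"}}},"required":["rotation","offset","jaw"]}

```bash
mkdir -p pics; cat > h.py <<'E'
import numpy as np, cv2
from workcell import env, imaging
def snap(n,f):
    d=imaging.grab_frame(n); cv2.imwrite('pics/'+f,d['image'][...,::-1]); np.savez('pics/'+f+'.npz',**d); return d
E
python3 - <<'E'
from h import *
for n in('top','scene','wrist'):
    d=snap(n,n+'0.png'); print(n,d['fovy'],d['cx'],d['cy'],np.round(d['cam_to_world'],3).tolist())
print(env.observe(),env.tip_reach)
E
```

```text
top 57.61002979654754 277.5373825850956 206.00774652260043 [[0.022, -0.993, 0.117, 0.435], [-1.0, -0.023, -0.014, -0.017], [0.017, -0.116, -0.993, 1.003], [0.0, 0.0, 0.0, 1.0]]
scene 42.11463363993934 273.5019194627271 205.9717729257528 [[0.56, -0.653, 0.51, -0.111], [-0.828, -0.449, 0.336, -0.433], [0.01, -0.61, -0.792, 1.029], [0.0, 0.0, 0.0, 1.0]]
wrist 65.70646984690485 281.8049898121403 211.70741344737584 [[0.24, 0.926, 0.291, 0.076], [0.971, -0.228, -0.074, 0.625], [-0.002, 0.3, -0.954, 0.373], [0.0, 0.0, 0.0, 1.0]]
{'time_s': 0.15, 'joint_positions': array([-1.37049393,  0.41782735, -0.01033063,  1.61401796,  0.00470319,
        1.11069473, -0.05300586]), 'joint_vel': array([-0.0013722 , -0.00205455, -0.00022984, -0.00203699, -0.00065596,
       -0.00031418,  0.00159818]), 'tau': array([ 1.17891937e-03, -8.64748979e+01,  6.79204334e-01, -4.35055268e+01,
        1.91608927e-02,  5.84762252e-03, -1.94983136e-05]), 'ee_pos': array([0.14959132, 0.60659171, 0.25581731]), 'eef_rot': array([-2.11816738e-05,  1.20592767e-01,  9.92701955e-01, -4.61243516e-04]), 'ft_force': array([-0.28031185,  0.4238295 ,  0.96481658]), 'ft_torque': array([-0.0332981,  0.0037024,  0.0043345]), 'opening': 1.0006387485511394} 0.025
```

View pics/top0.png

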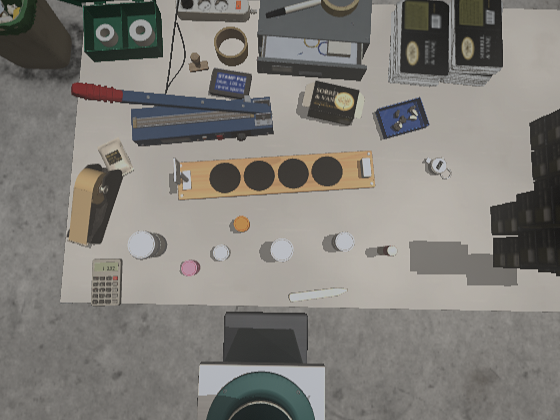

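View pics/scene0.png

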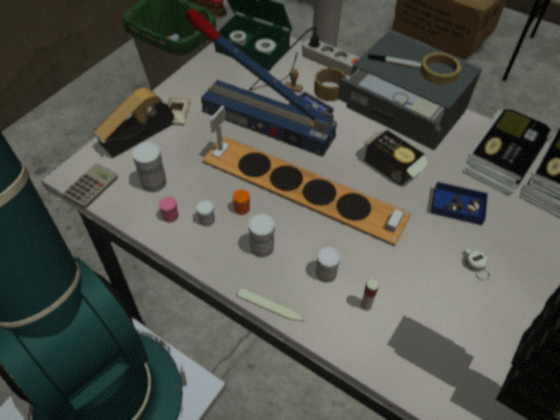

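View pics/wrist0.png

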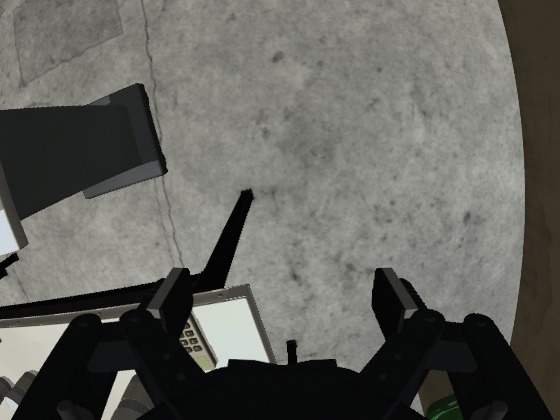

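The top view shows the white tins near px (145,244), (221,253), (281,250) and (344,242). The glue stick is at (390,251). The coasters run from col 225 to 327 at row ~173. The post is at the left end (+y) and the low stop at the right. Next I'll zoom in to measure.

```bash
python3 - <<'E'
from h import *
im=cv2.imread('pics/top0.png')
c=im[135:295,110:410]
cv2.imwrite('pics/top0z.png',cv2.resize(c,None,fx=2.66,fy=2.66,interpolation=cv2.INTER_CUBIC))
E
```

```text
(no output)
```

View pics/top0z.png

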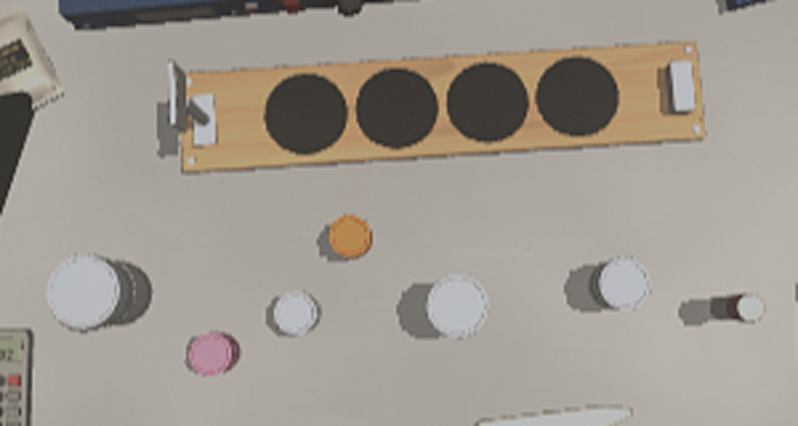

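```bash
cat >> h.py <<'E'
def ray(d,u,v):
    f=210/np.tan(np.radians(float(d['fovy']))/2); M=d['cam_to_world']
    p=M[:3,:3]@np.array([(u-d['cx'])/f,(v-d['cy'])/f,1]); return M[:3,3],p
def back(d,u,v,z):
    o,p=ray(d,u,v); return o+p*(z-o[2])/p[2]
def proj(d,P):
    f=210/np.tan(np.radians(float(d['fovy']))/2); M=d['cam_to_world']
    q=(np.atleast_2d(P)-M[:3,3])@M[:3,:3]; return np.c_[d['cx']+f*q[:,0]/q[:,2],d['cy']+f*q[:,1]/q[:,2]]
E
python3 - <<'E'
from h import *
d=dict(np.load('pics/top0.png.npz')); im=d['image']; hsv=cv2.cvtColor(im,cv2.COLOR_RGB2HSV)
g=cv2.cvtColor(im,cv2.COLOR_RGB2GRAY)
def blobs(m,lo,hi):
    n,l,s,c=cv2.connectedComponentsWithStats(m.astype('uint8'))
    for i in range(1,n):
        if lo<s[i,4]<hi and 130<c[i,1]<290 and 110<c[i,0]<420: yield s[i],c[i],(l==i).astype('uint8')
print('coast')
cs=[]
for s,c,m in blobs(g<80,500,1200):
    p=back(d,*c,.015);cs.append(p);print(s,c,p.round(4))
print('lids; brightness at centres',im[244,142],im[250,281],im[260,300])
for (u,v),h in zip([(142,244),(221,252),(281,250),(344,242),(391,251)],[.11,.05,.09,.07,.095]):
    pass
blue=im[...,2].astype(int)
bl=((blue-im[...,0].astype(int))>-3)&(g>145)
for s,c,m in blobs(bl,40,1500):
    cn=max(cv2.findContours(m,0,1)[0],key=len);h=cv2.convexHull(cn); e=cv2.fitEllipse(h) if len(h)>4 else 0
    print(s,c.round(1),e,[back(d,*c,z).round(4).tolist()[:2] for z in(.11,.09,.07,.05)])
E
```

```text
coast
[312 157  30  29 705] [326.53475177 170.9248227 ] [ 0.6475 -0.1582  0.015 ]
[278 159  31  29 702] [292.72649573 173.14672365] [ 0.6393 -0.069   0.015 ]
[244 161  31  30 719] [258.63699583 175.27121001] [0.6314 0.0205 0.015 ]
[210 163  30  30 719] [224.53129346 177.44506259] [0.6233 0.1098 0.015 ]
lids; brightness at centres [184 186 191] [185 188 193] [171 165 159]
[363 159   8  18 119] [366.5 167.1] ((366.4958801269531, 167.40325927734375), (6.886152744293213, 34.08320999145508), 176.58526611328125) [[0.6388, -0.2404], [0.6434, -0.2454], [0.648, -0.2504], [0.6525, -0.2554]]
[183 171   8  19 104] [186.7 180.7] ((186.1166229248047, 180.3521728515625), (9.535569190979004, 21.144071578979492), 179.2608184814453) [[0.5951, 0.1865], [0.5987, 0.191], [0.6023, 0.1956], [0.6059, 0.2001]]
[128 231  27  28 571] [140.7 243.9] ((140.6962890625, 244.1203155517578), (26.604576110839844, 27.805845260620117), 29.062070846557617) [[0.4442, 0.2853], [0.4444, 0.2921], [0.4446, 0.2988], [0.4448, 0.3056]]
[335 232  20  20 286] [344.5 241.3] ((344.46484375, 241.2593536376953), (18.775341033935547, 19.606809616088867), 162.9385986328125) [[0.4607, -0.1879], [0.4613, -0.1917], [0.4619, -0.1956], [0.4625, -0.1994]]
[271 238  23  24 414] [281.7 249.4] ((281.5568542480469, 249.48452758789062), (22.803903579711914, 23.405729293823242), 176.0584716796875) [[0.4387, -0.0415], [0.4387, -0.042], [0.4388, -0.0426], [0.4389, -0.0431]]
[213 244  16  17 191] [220.5 252.3] ((220.51507568359375, 252.24386596679688), (15.660696029663086, 16.209688186645508), 175.7430877685547) [[0.429, 0.1002], [0.4289, 0.1028], [0.4288, 0.1054], [0.4286, 0.108]]
[388 247   9   8  48] [391.8 250.1] ((391.81573486328125, 250.43109130859375), (7.711106777191162, 8.557908058166504), 106.83888244628906) [[0.4426, -0.2986], [0.4428, -0.3049], [0.443, -0.3112], [0.4431, -0.3175]]
```

Call:
move_arm(
  rotation=[
    [0,0,8],
    [0,0,8.5],
    [0,0,8.5],
    [0,0,8.5],
    [0,0,8.5],
    [0,0,8.5],
    [0,0,8.5],
    [0,0,8],
  ],
  offset=[
    [0,0,0],
    [0,0,0],
    [0,0,0],
    [0,0,0],
    [0,0,0],
    [0,0,0],
    [0,0,0],
    [0,0,0],
  ],
  jaw=[100,100,100,100,100,100,100,100],
)

```text
time_s: 0.95
ee_pos: [0.1496, 0.6067, 0.256]
eef_rot: [0.0, 0.651, 0.759, -0.0]
ft_force: [0.1, 0.7, 1.0]
opening: 1.002
```

```bash
cat >> h.py <<'E'
from scipy.spatial.transform import Rotation as R
T=dict(L=(.4442,.2853),l=(.4387,-.042),m=(.4619,-.1956),s=(.4286,.108))
C=dict(L=(.6233,.1098),l=(.6314,.0205),m=(.6393,-.069),s=(.6475,-.1582))
def to(x,y,z):
    o=env.observe(); q=o['eef_rot']; r=R.from_quat([q[1],q[2],q[3],q[0]])
    M=r.as_matrix(); a=np.degrees(np.arctan2(M[1,1],M[0,1]))
    print('t',o['time_s'],'pos',o['ee_pos'].round(4),'yaw',a.round(2),'tz',M[:,2].round(3),'open',round(o['opening'],3),'F',o['ft_force'].round(1))
    print('tool mm',(1000*M.T@(np.array([x,y,z])-o['ee_pos'])).round(1))
E
python3 -c "
from h import *
to(*T['L'],.2)"
```

```text
t 0.95 pos [0.1496 0.6067 0.256 ] yaw 8.8 tz [-0.    -0.001 -1.   ] open 1.002 F [0.1 0.7 1. ]
tool mm [-362.6  242.    56.2]
```

Call:
move_arm(
  rotation=[
    [0,0,4],
    [0,0,0],
    [0,0,0],
    [0,0,0],
    [0,0,0],
    [0,0,0],
    [0,0,0],
    [0,0,0],
  ],
  offset=[
    [0,0,0],
    [-38,29,0],
    [-38,29,0],
    [-38,29,0],
    [-38,29,0],
    [-38,29,0],
    [-38,29,0],
    [-38,29,0],
  ],
  jaw=[100,100,100,100,100,100,100,100],
)

```text
time_s: 1.75
ee_pos: [0.3766, 0.3584, 0.2563]
eef_rot: [-0.0, 0.675, 0.738, 0.0]
ft_force: [1.0, 1.2, 0.9]
opening: 0.998
```

```bash
python3 -c "
from h import *
to(*T['L'],.2)"
```

```text
t 1.75 pos [0.3766 0.3584 0.2563] yaw 5.16 tz [-0.  0. -1.] open 0.998 F [1.  1.2 0.9]
tool mm [-78.9  60.8  56.3]
```

Call:
move_arm(
  rotation=[
    [0,0,0],
    [0,0,0],
    [0,0,0],
    [0,0,0],
  ],
  offset=[
    [-27,20,0],
    [-27,20,20],
    [-26,21,36],
    [0,0,0],
  ],
  jaw=[100,100,100,100],
)

```text
time_s: 2.15
ee_pos: [0.4447, 0.2813, 0.1968]
eef_rot: [0.001, 0.677, 0.736, -0.003]
ft_force: [-0.2, -0.1, 0.6]
opening: 0.999
```

```bash
python3 -c "
from h import *
to(*T['L'],.081)
d=snap('wrist','w1.png')
# fisheye projection of the expected lid circle
f=210/np.tan(np.radians(float(d['fovy']))/2); M=d['cam_to_world']
def fp(P):
    q=(P-M[:3,3])@M[:3,:3]; r=np.hypot(q[:,0],q[:,1]); th=np.arctan2(r,q[:,2]); return np.c_[d['cx']+f*th*q[:,0]/r,d['cy']+f*th*q[:,1]/r]
a=np.linspace(0,6.28,40); P=np.c_[.4442+.032*np.cos(a),.2853+.032*np.sin(a),0*a+.11]
im=d['image'][...,::-1].copy()
cv2.polylines(im,[fp(P).astype(int)],True,(0,0,255),1); cv2.imwrite('pics/w1o.png',im)
"
```

```text
t 2.15 pos [0.4447 0.2813 0.1968] yaw 4.84 tz [-0.003 -0.005 -1.   ] open 0.999 F [-0.2 -0.1  0.6]
tool mm [  4.6   0.2 115.8]
```

View pics/w1o.png

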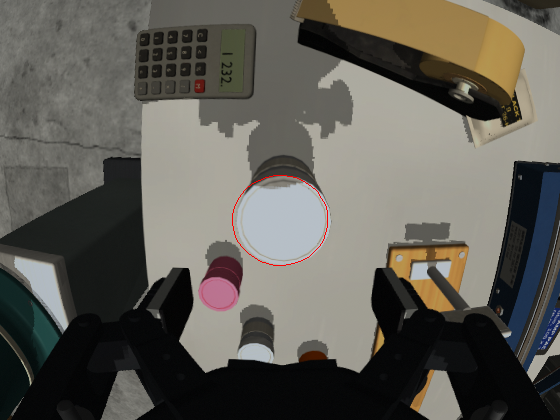

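The wrist view shows the lid (centre about px (280,220)) matching the predicted circle. I'll descend and grip.

Call:
move_arm(
  rotation=[
    [0,0,0],
    [0,0,0],
    [0,0,0],
    [0,0,0],
    [0,0,0],
    [0,0,0],
    [0,0,0],
  ],
  offset=[
    [0,0,0],
    [0,0,40],
    [0,0,40],
    [0,0,30],
    [0,0,9],
    [0,0,0],
    [0,0,0],
  ],
  jaw=[100,100,100,100,100,100,100],
)

```text
time_s: 2.9
ee_pos: [0.4442, 0.2867, 0.0829]
eef_rot: [0.0, 0.674, 0.738, 0.001]
ft_force: [0.2, 0.6, 0.4]
opening: 0.997
```

```bash
python3 -c "
from h import *
to(*T['L'],.081)"
```

```text
t 2.9 pos [0.4442 0.2867 0.0829] yaw 5.18 tz [ 0.001  0.001 -1.   ] open 0.997 F [0.2 0.6 0.4]
tool mm [-1.4 -0.1  1.9]
```

Call:
move_arm(
  rotation=[
    [0,0,0],
    [0,0,0],
    [0,0,0],
    [0,0,0],
    [0,0,0],
    [0,0,0],
    [0,0,0],
    [0,0,0],
  ],
  offset=[
    [-1.5,0,1],
    [0,0,0],
    [0,0,0],
    [0,0,0],
    [0,0,0],
    [0,0,0],
    [0,0,0],
    [0,0,0],
  ],
  jaw=[40,40,40,40,40,40,40,40],
)

```text
time_s: 3.7
ee_pos: [0.4444, 0.2848, 0.0817]
eef_rot: [0.0, 0.675, 0.738, 0.001]
ft_force: [-1.1, -0.6, 11.7]
opening: 0.737
```

```bash
python3 -c "
from h import *
to(*C['L'],.097)"
```

```text
t 3.7 pos [0.4444 0.2848 0.0817] yaw 5.14 tz [ 0.001  0.001 -1.   ] open 0.737 F [-1.1 -0.6 11.7]
tool mm [-190.3  162.5  -15.2]
```

Call:
move_arm(
  rotation=[
    [0,0,0],
    [0,0,0],
    [0,0,0],
    [0,0,0],
    [0,0,0],
    [0,0,0],
    [0,0,0],
    [0,0,0],
  ],
  offset=[
    [0,0,-20],
    [0,0,-40],
    [0,0,-20],
    [-40,8,0],
    [-40,14,0],
    [-40,25,0],
    [-40,28,0],
    [-25,35,0],
  ],
  jaw=[40,40,40,40,40,40,40,40],
)

```text
time_s: 4.5
ee_pos: [0.5707, 0.1068, 0.1614]
eef_rot: [0.0, 0.675, 0.737, 0.0]
ft_force: [0.7, 1.1, -1.2]
opening: 0.737
```

Call:
move_arm(
  rotation=[
    [0,0,0],
    [0,0,0],
    [0,0,0],
    [0,0,0],
  ],
  offset=[
    [-5,35,0],
    [0,17.5,0],
    [0,0,0],
    [0,0,0],
  ],
  jaw=[40,40,40,40],
)

```text
time_s: 4.9
ee_pos: [0.6223, 0.1096, 0.1604]
eef_rot: [-0.0, 0.675, 0.738, -0.0]
ft_force: [-0.3, -1.1, -2.3]
opening: 0.738
```

```bash
python3 -c "
from h import *
to(*C['L'],.097);snap('scene','s1.png')"
```

```text
t 4.9 pos [0.6223 0.1096 0.1604] yaw 5.14 tz [-0. -0. -1.] open 0.738 F [-0.3 -1.1 -2.3]
tool mm [ 0.1  1.  63.4]
```

View pics/s1.png

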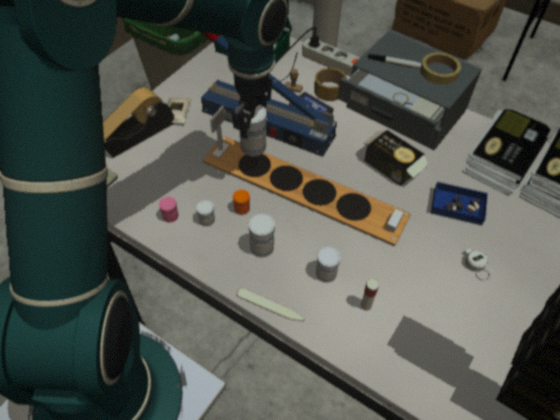

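The scene view shows the largest tin held upright above coaster 1, at about px (253,135). Now I'll lower it.

Call:
move_arm(
  rotation=[
    [0,0,0],
    [0,0,0],
    [0,0,0],
    [0,0,0],
    [0,0,0],
  ],
  offset=[
    [0,1,25],
    [0,0,25],
    [0,0,9],
    [0,0,3],
    [0,0,0],
  ],
  jaw=[40,40,40,40,40],
)

```text
time_s: 5.45
ee_pos: [0.6237, 0.1099, 0.099]
eef_rot: [0.0, 0.675, 0.738, 0.0]
ft_force: [-0.4, 0.3, -1.5]
opening: 0.733
```

```bash
python3 -c "
from h import *
to(*C['L'],.0967)"
```

```text
t 5.45 pos [0.6237 0.1099 0.099 ] yaw 5.15 tz [ 0.  0. -1.] open 0.733 F [-0.4  0.3 -1.5]
tool mm [-0.1 -0.4  2.3]
```

Call:
move_arm(
  rotation=[
    [0,0,0],
    [0,0,0],
  ],
  offset=[
    [0,0,1.5],
    [0,0,0],
  ],
  jaw=[40,40],
)

```text
time_s: 5.65
ee_pos: [0.6239, 0.1099, 0.0976]
eef_rot: [0.0, 0.675, 0.738, 0.0]
ft_force: [0.7, -0.0, -2.1]
opening: 0.738
```

```bash
python3 -c "
from h import *
to(*C['L'],.0967)"
```

```text
t 5.65 pos [0.6239 0.1099 0.0976] yaw 5.15 tz [ 0.001  0.    -1.   ] open 0.738 F [ 0.7 -0.  -2.1]
tool mm [-0.  -0.6  0.9]
```

Call:
move_arm(
  rotation=[
    [0,0,0],
    [0,0,0],
    [0,0,0],
    [0,0,0],
    [0,0,0],
    [0,0,0],
    [0,0,0],
    [0,0,0],
  ],
  offset=[
    [0,0,0.8],
    [0,0,0],
    [0,0,0],
    [0,0,0],
    [0,0,0],
    [0,0,-20],
    [0,0,-40],
    [0,0,-40],
  ],
  jaw=[40,100,100,100,100,100,100,100],
)

```text
time_s: 6.45
ee_pos: [0.6232, 0.1096, 0.1968]
eef_rot: [-0.0, 0.675, 0.738, -0.001]
ft_force: [0.3, 0.5, 0.6]
opening: 0.999
```

```bash
python3 -c "
from h import *
to(*T['l'],.066)
d=snap('wrist','w2.png')"
```

```text
t 6.45 pos [0.6232 0.1096 0.1968] yaw 5.13 tz [-0.001 -0.001 -1.   ] open 0.999 F [0.3 0.5 0.6]
tool mm [-134.4 -197.2  131.2]
```

View pics/w2.png

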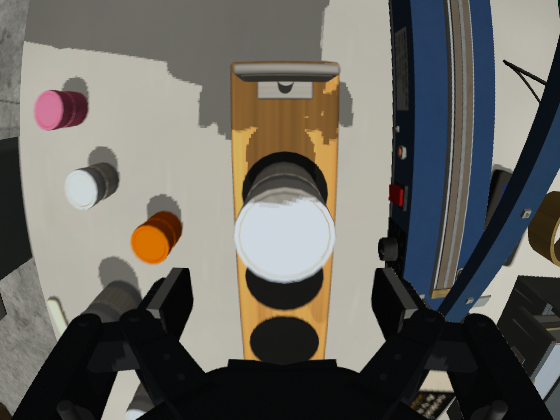

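The largest tin stands on coaster 1, with its lid at px (285,235). Next is the large tin.

Call:
move_arm(
  rotation=[
    [0,0,0],
    [0,0,0],
    [0,0,0],
    [0,0,0],
    [0,0,0],
    [0,0,0],
    [0,0,0],
    [0,0,0],
  ],
  offset=[
    [-20,-30,0],
    [-27,-40,0],
    [-27,-40,0],
    [-27,-40,0],
    [-20,-30,0],
    [-13.4,-17.2,20],
    [0,0,0],
    [0,0,0],
  ],
  jaw=[100,100,100,100,100,100,100,100],
)

```text
time_s: 7.3
ee_pos: [0.4394, -0.0417, 0.1762]
eef_rot: [0.0, 0.675, 0.738, 0.0]
ft_force: [-0.4, 0.4, 0.3]
opening: 0.997
```

```bash
python3 -c "
from h import *
to(*T['l'],.066)"
```

```text
t 7.3 pos [ 0.4394 -0.0417  0.1762] yaw 5.11 tz [ 0.  0. -1.] open 0.997 F [-0.4  0.4  0.3]
tool mm [ -0.2  -0.8 110.2]
```

Call:
move_arm(
  rotation=[
    [0,0,0],
    [0,0,0],
    [0,0,0],
    [0,0,0],
    [0,0,0],
    [0,0,0],
  ],
  offset=[
    [0,-0.8,30],
    [0,0,40],
    [0,0,30],
    [0,0,10],
    [0,0,0],
    [0,0,0],
  ],
  jaw=[100,100,100,100,100,100],
)

```text
time_s: 7.9
ee_pos: [0.4394, -0.0417, 0.0671]
eef_rot: [0.0, 0.675, 0.738, 0.0]
ft_force: [0.3, 0.1, 0.3]
opening: 1.002
```

Call:
move_arm(
  rotation=[
    [0,0,0],
    [0,0,0],
    [0,0,0],
    [0,0,0],
    [0,0,0],
    [0,0,0],
    [0,0,0],
    [0,0,0],
  ],
  offset=[
    [0,0,0],
    [0,0,0],
    [0,0,0],
    [0,0,0],
    [0,0,0],
    [0,0,0],
    [0,0,0],
    [0,0,0],
  ],
  jaw=[30,30,30,30,30,30,30,30],
)

```text
time_s: 8.7
ee_pos: [0.4393, -0.0417, 0.0672]
eef_rot: [0.0, 0.675, 0.738, 0.001]
ft_force: [-2.4, 1.5, 18.7]
opening: 0.647
```

```bash
python3 -c "
from h import *
to(*C['l'],.0815)"
```

```text
t 8.7 pos [ 0.4393 -0.0417  0.0672] yaw 5.16 tz [ 0.002  0.001 -1.   ] open 0.647 F [-2.4  1.5 18.7]
tool mm [ 44.6 197.  -13.9]
```

Call:
move_arm(
  rotation=[
    [0,0,0],
    [0,0,0],
    [0,0,0],
    [0,0,0],
    [0,0,0],
    [0,0,0],
    [0,0,0],
    [0,0,0],
  ],
  offset=[
    [0,0,-20],
    [0,0,-40],
    [0,0,-20],
    [14.6,30,0],
    [15,40,0],
    [15,40,0],
    [0,40,0],
    [0,30,0],
  ],
  jaw=[30,30,30,30,30,30,30,30],
)

```text
time_s: 9.5
ee_pos: [0.6157, 0.0199, 0.1463]
eef_rot: [0.0, 0.674, 0.739, 0.0]
ft_force: [0.1, -0.9, -1.7]
opening: 0.644
```

Call:
move_arm(
  rotation=[
    [0,0,0],
    [0,0,0],
    [0,0,0],
    [0,0,0],
    [0,0,0],
    [0,0,0],
  ],
  offset=[
    [0,17,0],
    [0,0,0],
    [0,0,0],
    [0,0,25],
    [0,0,20],
    [0,0,0],
  ],
  jaw=[30,30,30,30,30,30],
)

```text
time_s: 10.1
ee_pos: [0.6286, 0.0203, 0.0992]
eef_rot: [-0.001, 0.675, 0.738, -0.001]
ft_force: [-0.1, 0.3, -1.5]
opening: 0.648
```

```bash
python3 -c "
from h import *
to(*C['l'],.0822)
snap('scene','s2.png')"
```

```text
t 10.1 pos [0.6286 0.0203 0.0992] yaw 5.14 tz [-0.004 -0.    -1.   ] open 0.648 F [-0.1  0.3 -1.5]
tool mm [-0.1  2.8 16.9]
```

View pics/s2.png

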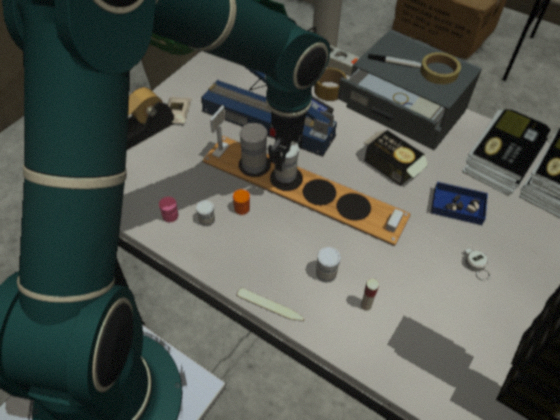

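The large tin hangs over coaster 2, at about px (287,165). I'll lower it.

Call:
move_arm(
  rotation=[
    [0,0,0],
    [0,0,0],
    [0,0,0],
    [0,0,0],
  ],
  offset=[
    [0,1,10],
    [0,0,5],
    [0,0,0],
    [0,0,0],
  ],
  jaw=[30,30,30,30],
)

```text
time_s: 10.55
ee_pos: [0.6318, 0.0203, 0.0863]
eef_rot: [0.0, 0.675, 0.738, 0.0]
ft_force: [-0.3, 0.4, -2.5]
opening: 0.64
```

```bash
python3 -c "
from h import *
to(*C['l'],.0822)"
```

```text
t 10.55 pos [0.6318 0.0203 0.0863] yaw 5.14 tz [ 0. -0. -1.] open 0.64 F [-0.3  0.4 -2.5]
tool mm [ 0.2 -0.4  4.1]
```

Call:
move_arm(
  rotation=[
    [0,0,0],
    [0,0,0],
    [0,0,0],
  ],
  offset=[
    [0,0,2],
    [0,0,1.5],
    [0,0,0],
  ],
  jaw=[30,30,30],
)

```text
time_s: 10.85
ee_pos: [0.6317, 0.0204, 0.0825]
eef_rot: [0.0, 0.675, 0.738, -0.0]
ft_force: [0.1, 0.7, -2.2]
opening: 0.644
```

Call:
move_arm(
  rotation=[
    [0,0,0],
    [0,0,0],
    [0,0,0],
    [0,0,0],
    [0,0,0],
    [0,0,0],
    [0,0,0],
    [0,0,0],
  ],
  offset=[
    [0,0,0],
    [0,0,0],
    [0,0,0],
    [0,0,0],
    [0,0,0],
    [0,0,-20],
    [0,0,-40],
    [0,0,-40],
  ],
  jaw=[100,100,100,100,100,100,100,100],
)

```text
time_s: 11.65
ee_pos: [0.6313, 0.0202, 0.1834]
eef_rot: [-0.0, 0.675, 0.738, -0.001]
ft_force: [0.5, -0.2, 0.1]
opening: 0.997
```

```bash
python3 -c "
from h import *
to(*T['m'],.051)
d=snap('wrist','w3.png')"
```

```text
t 11.65 pos [0.6313 0.0202 0.1834] yaw 5.13 tz [-0.001 -0.001 -1.   ] open 0.997 F [ 0.5 -0.2  0.1]
tool mm [-199.7 -187.8  132.7]
```

View pics/w3.png

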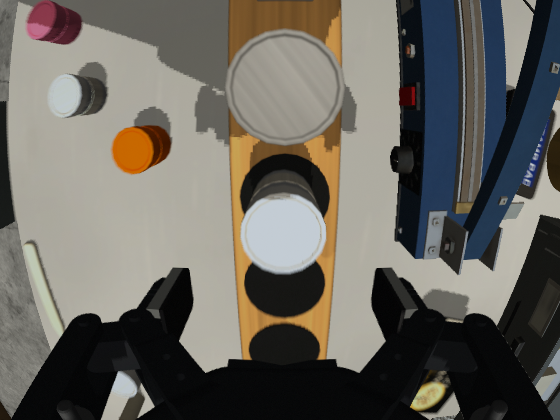

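The large tin stands on coaster 2, with its lid at px (283,232). Next is the medium tin.

Call:
move_arm(
  rotation=[
    [0,0,0],
    [0,0,0],
    [0,0,0],
    [0,0,0],
    [0,0,0],
    [0,0,0],
    [0,0,0],
    [0,0,0],
  ],
  offset=[
    [-25,-25,0],
    [-34,-32,0],
    [-34,-32,0],
    [-34,-32,0],
    [-34,-32,0],
    [-25,-25,0],
    [-13.7,-9.8,30],
    [0,0,0],
  ],
  jaw=[100,100,100,100,100,100,100,100],
)

```text
time_s: 12.5
ee_pos: [0.4601, -0.1969, 0.1506]
eef_rot: [-0.001, 0.676, 0.737, -0.001]
ft_force: [0.9, 0.7, -0.4]
opening: 1.0
```

Call:
move_arm(
  rotation=[
    [0,0,0],
    [0,0,0],
  ],
  offset=[
    [0,0,0],
    [0,0,0],
  ],
  jaw=[100,100],
)

```text
time_s: 12.7
ee_pos: [0.4635, -0.1947, 0.1532]
eef_rot: [0.0, 0.674, 0.739, 0.0]
ft_force: [1.0, 0.3, 0.9]
opening: 1.002
```

```bash
python3 -c "
from h import *
to(*T['m'],.051)"
```

```text
t 12.7 pos [ 0.4635 -0.1947  0.1532] yaw 5.22 tz [ 0.001 -0.    -1.   ] open 1.002 F [1.  0.3 0.9]
tool mm [ -0.7  -1.8 102.2]
```

Call:
move_arm(
  rotation=[
    [0,0,0],
    [0,0,0],
    [0,0,0],
    [0,0,0],
    [0,0,0],
    [0,0,0],
  ],
  offset=[
    [-0.5,-1,30],
    [0,0,35],
    [0,0,27],
    [0,0,9],
    [0,0,0],
    [0,0,0],
  ],
  jaw=[100,100,100,100,100,100],
)

```text
time_s: 13.3
ee_pos: [0.4625, -0.196, 0.0528]
eef_rot: [0.001, 0.674, 0.738, 0.0]
ft_force: [0.4, 0.4, 1.1]
opening: 0.999
```

Call:
move_arm(
  rotation=[
    [0,0,0],
    [0,0,0],
    [0,0,0],
    [0,0,0],
    [0,0,0],
    [0,0,0],
    [0,0,0],
    [0,0,0],
  ],
  offset=[
    [0,0,0],
    [0,0,0],
    [0,0,0],
    [0,0,0],
    [0,0,0],
    [0,0,0],
    [0,0,0],
    [0,0,0],
  ],
  jaw=[25,25,25,25,25,25,25,25],
)

```text
time_s: 14.1
ee_pos: [0.4621, -0.196, 0.0525]
eef_rot: [0.0, 0.675, 0.738, 0.0]
ft_force: [-2.8, 1.9, 15.3]
opening: 0.551
```

```bash
python3 -c "
from h import *
to(*C['m'],.066)"
```

```text
t 14.1 pos [ 0.4621 -0.196   0.0525] yaw 5.15 tz [ 0.001  0.    -1.   ] open 0.551 F [-2.8  1.9 15.3]
tool mm [110.6 187.9 -13.3]
```

Call:
move_arm(
  rotation=[
    [0,0,0],
    [0,0,0],
    [0,0,0],
    [0,0,0],
    [0,0,0],
    [0,0,0],
    [0,0,0],
    [0,0,0],
  ],
  offset=[
    [0,0,-20],
    [0,0,-30],
    [0,0,-15],
    [25.6,30,0],
    [28,40,0],
    [28,40,0],
    [20,35,0],
    [9,27,0],
  ],
  jaw=[25,25,25,25,25,25,25,25],
)

```text
time_s: 14.9
ee_pos: [0.6248, -0.067, 0.1166]
eef_rot: [-0.0, 0.673, 0.739, 0.0]
ft_force: [-0.1, -0.9, -0.7]
opening: 0.553
```

Call:
move_arm(
  rotation=[
    [0,0,0],
    [0,0,0],
    [0,0,0],
    [0,0,0],
    [0,0,0],
    [0,0,0],
  ],
  offset=[
    [0,15.9,0],
    [0,0,0],
    [0,0,0],
    [0,0,25],
    [0,0,10],
    [0,0,0],
  ],
  jaw=[25,25,25,25,25,25],
)

```text
time_s: 15.5
ee_pos: [0.6375, -0.0692, 0.0803]
eef_rot: [-0.001, 0.675, 0.738, -0.001]
ft_force: [-0.4, 0.5, -0.9]
opening: 0.547
```

```bash
python3 -c "
from h import *
to(*C['m'],.0675)
snap('scene','s3.png')"
```

```text
t 15.5 pos [ 0.6375 -0.0692  0.0803] yaw 5.11 tz [-0.003  0.    -1.   ] open 0.547 F [-0.4  0.5 -0.9]
tool mm [-0.   1.9 12.8]
```

View pics/s3.png

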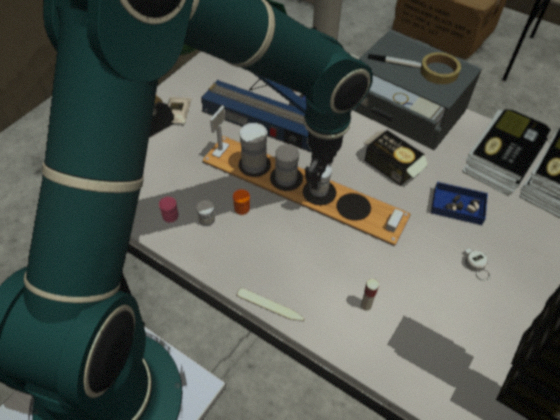

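The medium tin is over coaster 3, at px (320,182), and the glue stick is undisturbed at (370,294).

Call:
move_arm(
  rotation=[
    [0,0,0],
    [0,0,0],
    [0,0,0],
    [0,0,0],
  ],
  offset=[
    [0,0,8],
    [0,0,4],
    [0,0,0],
    [0,0,0],
  ],
  jaw=[25,25,25,25],
)

```text
time_s: 15.95
ee_pos: [0.6389, -0.069, 0.0697]
eef_rot: [0.0, 0.675, 0.738, -0.0]
ft_force: [-0.7, 0.4, -1.3]
opening: 0.548
```

```bash
python3 -c "
from h import *
to(*C['m'],.0675)"
```

```text
t 15.95 pos [ 0.6389 -0.069   0.0697] yaw 5.14 tz [ 0. -0. -1.] open 0.548 F [-0.7  0.4 -1.3]
tool mm [-0.   0.4  2.2]
```

Call:
move_arm(
  rotation=[
    [0,0,0],
    [0,0,0],
  ],
  offset=[
    [0,0,2],
    [0,0,0],
  ],
  jaw=[25,25],
)

```text
time_s: 16.15
ee_pos: [0.639, -0.069, 0.0676]
eef_rot: [0.0, 0.675, 0.738, 0.0]
ft_force: [-0.7, -0.4, -0.9]
opening: 0.554
```

Call:
move_arm(
  rotation=[
    [0,0,0],
    [0,0,0],
    [0,0,0],
    [0,0,0],
    [0,0,0],
    [0,0,0],
    [0,0,0],
    [0,0,0],
  ],
  offset=[
    [0,0,0],
    [0,0,0],
    [0,0,0],
    [0,0,0],
    [0,0,0],
    [0,0,-20],
    [0,0,-40],
    [0,0,-40],
  ],
  jaw=[100,100,100,100,100,100,100,100],
)

```text
time_s: 16.95
ee_pos: [0.6384, -0.069, 0.1683]
eef_rot: [-0.0, 0.675, 0.738, -0.001]
ft_force: [0.8, 0.3, 0.4]
opening: 1.004
```

```bash
python3 -c "
from h import *
to(*T['s'],.038)
d=snap('wrist','w4.png')"
```

```text
t 16.95 pos [ 0.6384 -0.069   0.1683] yaw 5.13 tz [-0.001 -0.    -1.   ] open 1.004 F [0.8 0.3 0.4]
tool mm [ 195.1 -192.9  130.5]
```

View pics/w4.png

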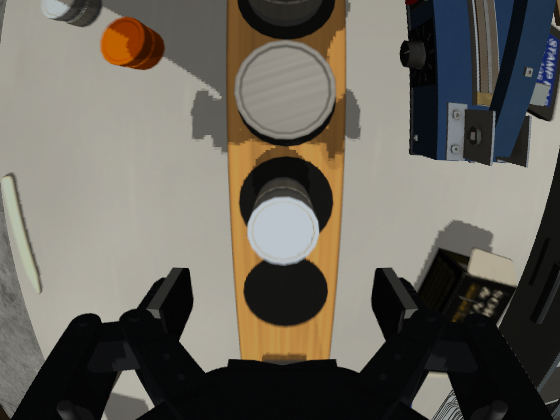

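The medium tin stands on coaster 3, with its lid at px (283,230). Last is the small white tin. I'll move back off the row first.

Call:
move_arm(
  rotation=[
    [0,0,0],
    [0,0,0],
    [0,0,0],
    [0,0,0],
    [0,0,0],
    [0,0,0],
    [0,0,0],
    [0,0,0],
  ],
  offset=[
    [0,-30,-15],
    [15,-40,0],
    [30,-35,0],
    [35,-30,0],
    [35,-25,0],
    [35,-15,0],
    [30,-13,0],
    [15,-5,0],
  ],
  jaw=[100,100,100,100,100,100,100,100],
)

```text
time_s: 17.8
ee_pos: [0.4277, 0.1103, 0.1827]
eef_rot: [-0.0, 0.674, 0.739, 0.0]
ft_force: [0.2, -0.2, 0.6]
opening: 1.006
```

Call:
move_arm(
  rotation=[
    [0,0,0],
    [0,0,0],
    [0,0,0],
  ],
  offset=[
    [0,0,30],
    [0,0,0],
    [0,0,0],
  ],
  jaw=[100,100,100],
)

```text
time_s: 18.1
ee_pos: [0.4291, 0.1074, 0.1528]
eef_rot: [0.0, 0.675, 0.738, -0.001]
ft_force: [-0.4, -0.7, -0.1]
opening: 0.996
```

```bash
python3 -c "
from h import *
to(*T['s'],.038)
d=snap('wrist','w5.png')"
```

```text
t 18.1 pos [0.4291 0.1074 0.1528] yaw 5.1 tz [-0.001 -0.001 -1.   ] open 0.996 F [-0.4 -0.7 -0.1]
tool mm [  0.7  -0.3 114.8]
```

View pics/w5.png

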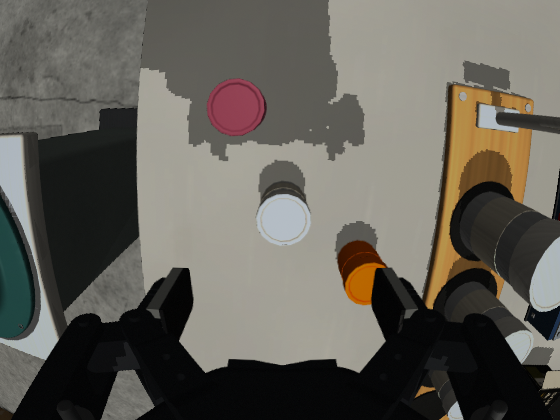

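```bash
python3 -c "
from h import *
d=dict(np.load('pics/top0.png.npz'))
hsv=cv2.cvtColor(d['image'],cv2.COLOR_RGB2HSV)
m=((hsv[...,1]>140)&(hsv[...,0]<20)&(hsv[...,2]>120)).astype('uint8')
n,l,s,c=cv2.connectedComponentsWithStats(m[:,:])
for i in range(n):
  if 100<s[i,4]<400: print(s[i],c[i],back(d,*c[i],.05))
"
```

```text
[234 216  15  15 173] [241.15606936 223.41040462] [0.50121269 0.05949509 0.05      ]
```

The orange tin is about 20 mm clear of the front finger, so I'll descend on the small white tin (lid at px (283,218)).

Call:
move_arm(
  rotation=[
    [0,0,0],
    [0,0,0],
    [0,0,0],
    [0,0,0],
    [0,0,0],
    [0,0,0],
    [0,0,0],
  ],
  offset=[
    [0,0,30],
    [0,0,35],
    [0,0,28],
    [0,0,15],
    [0,0,6],
    [0,0,0],
    [0,0,0],
  ],
  jaw=[100,100,100,100,100,100,100],
)

```text
time_s: 18.85
ee_pos: [0.4298, 0.108, 0.0395]
eef_rot: [0.0, 0.675, 0.738, 0.001]
ft_force: [-1.3, 0.0, 0.8]
opening: 1.001
```

Call:
move_arm(
  rotation=[
    [0,0,0],
    [0,0,0],
    [0,0,0],
    [0,0,0],
    [0,0,0],
    [0,0,0],
    [0,0,0],
    [0,0,0],
  ],
  offset=[
    [0,0,0],
    [0,0,0],
    [0,0,0],
    [0,0,0],
    [0,0,0],
    [0,0,0],
    [0,0,0],
    [0,0,0],
  ],
  jaw=[20,20,20,20,20,20,20,20],
)

```text
time_s: 19.65
ee_pos: [0.4293, 0.1081, 0.0391]
eef_rot: [-0.0, 0.675, 0.738, 0.0]
ft_force: [-4.4, -0.5, 15.5]
opening: 0.455
```

```bash
python3 -c "
from h import *
to(*C['s'],.053)"
```

```text
t 19.65 pos [0.4293 0.1081 0.0391] yaw 5.15 tz [ 0.     0.001 -1.   ] open 0.455 F [-4.4 -0.5 15.5]
tool mm [-284.8  193.4  -14. ]
```

Call:
move_arm(
  rotation=[
    [0,0,0],
    [0,0,0],
    [0,0,0],
    [0,0,0],
    [0,0,0],
    [0,0,0],
    [0,0,0],
    [0,0,0],
  ],
  offset=[
    [0,0,-25],
    [0,0,-40],
    [0,0,-20],
    [-30,0,0],
    [-45,0,0],
    [-45,5,0],
    [-45,10,0],
    [-45,15,0],
  ],
  jaw=[20,20,20,20,20,20,20,20],
)

```text
time_s: 20.45
ee_pos: [0.4777, -0.1001, 0.1238]
eef_rot: [-0.0, 0.675, 0.738, 0.0]
ft_force: [1.9, 1.8, -0.4]
opening: 0.451
```

Call:
move_arm(
  rotation=[
    [0,0,0],
    [0,0,0],
    [0,0,0],
    [0,0,0],
    [0,0,0],
    [0,0,0],
    [0,0,0],
    [0,0,0],
  ],
  offset=[
    [-40,20,0],
    [-25,35,0],
    [-10,40,0],
    [0,40,0],
    [0,28.4,0],
    [0,0,25],
    [0,0,20],
    [0,0,0],
  ],
  jaw=[20,20,20,20,20,20,20,20],
)

```text
time_s: 21.25
ee_pos: [0.6458, -0.1581, 0.0758]
eef_rot: [-0.002, 0.675, 0.738, -0.001]
ft_force: [-0.2, -0.2, -0.7]
opening: 0.452
```

```bash
python3 -c "
from h import *
to(*C['s'],.0541)
snap('scene','s4.png')"
```

```text
t 21.25 pos [ 0.6458 -0.1581  0.0758] yaw 5.15 tz [-0.004  0.001 -1.   ] open 0.452 F [-0.2 -0.2 -0.7]
tool mm [-0.3  1.8 21.7]
```

View pics/s4.png

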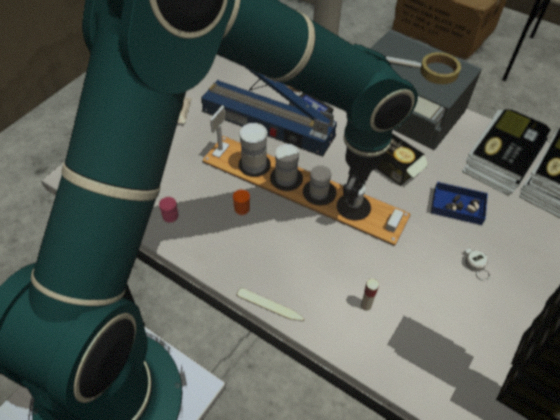

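The small tin is over coaster 4, at px (355,198). I'll lower it.

Call:
move_arm(
  rotation=[
    [0,0,0],
    [0,0,0],
    [0,0,0],
    [0,0,0],
    [0,0,0],
  ],
  offset=[
    [0,0,15],
    [0,0,5],
    [0,0,0],
    [0,0,0],
    [0,0,0],
  ],
  jaw=[20,20,20,20,20],
)

```text
time_s: 21.8
ee_pos: [0.6476, -0.1586, 0.0591]
eef_rot: [0.0, 0.675, 0.738, 0.0]
ft_force: [0.5, -0.2, -1.2]
opening: 0.452
```

```bash
python3 -c "
from h import *
to(*C['s'],.0541)"
```

```text
t 21.8 pos [ 0.6476 -0.1586  0.0591] yaw 5.15 tz [ 0.001 -0.    -1.   ] open 0.452 F [ 0.5 -0.2 -1.2]
tool mm [ 0.5 -0.   5. ]
```

Call:
move_arm(
  rotation=[
    [0,0,0],
    [0,0,0],
    [0,0,0],
  ],
  offset=[
    [0,0,3],
    [0,0,1.5],
    [0,0,0],
  ],
  jaw=[20,20,20],
)

```text
time_s: 22.1
ee_pos: [0.6474, -0.1586, 0.0542]
eef_rot: [0.0, 0.675, 0.738, 0.0]
ft_force: [-1.3, 0.3, 3.0]
opening: 0.454
```

Call:
move_arm(
  rotation=[
    [0,0,0],
    [0,0,0],
    [0,0,0],
    [0,0,0],
    [0,0,0],
    [0,0,-20],
    [0,0,-40],
    [0,0,-40],
  ],
  offset=[
    [0,0,0],
    [0,0,0],
    [0,0,0],
    [0,0,0],
    [0,0,0],
    [0,0,0],
    [0,0,0],
    [0,0,0],
  ],
  jaw=[100,100,100,100,100,100,100,100],
)

```text
time_s: 22.9
ee_pos: [0.6473, -0.1585, 0.054]
eef_rot: [0.0, 0.49, 0.872, -0.0]
ft_force: [-0.5, -0.1, -0.4]
opening: 0.995
```

I put the lift in the rotation column by mistake, so the open gripper turned about 26° around the tin in place. The force stayed near 0, so no contact. I'll lift straight up and check.

Call:
move_arm(
  rotation=[
    [0,0,0],
    [0,0,0],
    [0,0,0],
    [0,0,0],
    [0,0,0],
    [0,0,0],
  ],
  offset=[
    [0,0,-20],
    [0,0,-40],
    [0,0,-40],
    [0,0,-40],
    [0,0,0],
    [0,0,0],
  ],
  jaw=[100,100,100,100,100,100],
)

```text
time_s: 23.5
ee_pos: [0.6476, -0.1585, 0.1948]
eef_rot: [0.001, 0.493, 0.87, 0.0]
ft_force: [-0.3, 0.9, -0.8]
opening: 0.998
```

```bash
python3 -c "
from h import *
to(.4,-.1586,.19)
snap('wrist','w6.png')"
```

```text
t 23.5 pos [ 0.6476 -0.1585  0.1948] yaw 30.93 tz [ 0.002 -0.    -1.   ] open 0.998 F [-0.3  0.9 -0.8]
tool mm [ 127.2 -212.4    4.4]
```

View pics/w6.png

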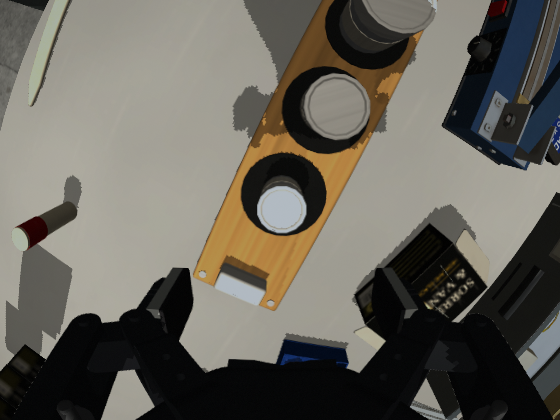

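The small tin stands on coaster 4 (px (280,208)) and the glue stick is upright. I'll clear the arm away for a final check from the top camera.

Call:
move_arm(
  rotation=[
    [0,0,0],
    [0,0,0],
    [0,0,0],
    [0,0,0],
    [0,0,0],
    [0,0,0],
    [0,0,0],
    [0,0,0],
  ],
  offset=[
    [10,-17,-30],
    [20,-35,-30],
    [24,-40,0],
    [24,-40,0],
    [24,-40,0],
    [35,-5,0],
    [42,25,0],
    [42,25,0],
  ],
  jaw=[100,100,100,100,100,100,100,100],
)

```text
time_s: 24.35
ee_pos: [0.4238, -0.0331, 0.2533]
eef_rot: [-0.0, 0.494, 0.87, -0.0]
ft_force: [1.5, 1.2, 0.1]
opening: 0.996
```

Call:
move_arm(
  rotation=[
    [0,0,0],
    [0,0,0],
    [0,0,0],
    [0,0,0],
    [0,0,0],
    [0,0,0],
    [0,0,0],
    [0,0,0],
  ],
  offset=[
    [42,20,0],
    [42,20,0],
    [42,20,0],
    [42,20,0],
    [42,20,0],
    [42,20,0],
    [20,10,0],
    [0,0,0],
  ],
  jaw=[100,100,100,100,100,100,100,100],
)

```text
time_s: 25.15
ee_pos: [0.3954, 0.2687, 0.2524]
eef_rot: [-0.001, 0.491, 0.871, -0.001]
ft_force: [0.1, -1.7, 0.2]
opening: 0.997
```

Call:
move_arm(
  rotation=[
    [0,0,0],
    [0,0,0],
    [0,0,0],
  ],
  offset=[
    [0,0,0],
    [0,0,0],
    [0,0,0],
  ],
  jaw=[100,100,100],
)

```text
time_s: 25.45
ee_pos: [0.3969, 0.2649, 0.2537]
eef_rot: [-0.0, 0.494, 0.87, -0.0]
ft_force: [-0.5, -0.1, -0.4]
opening: 1.0
```

```bash
python3 - <<'E'
from h import *
to(.4,.4,.25)
d=snap('top','top1.png'); im=d['image']
snap('scene','s5.png')
o=im[...,::-1].copy()
o=cv2.resize(o[135:295,110:410],None,fx=2.66,fy=2.66,interpolation=cv2.INTER_CUBIC)
a=np.linspace(0,6.28,60)
for k,r,h in(('L',.032,.11),('l',.028,.09),('m',.024,.07),('s',.02,.05)):
    P=np.c_[C[k][0]+r*np.cos(a),C[k][1]+r*np.sin(a),0*a+h+.015]
    cv2.polylines(o,[((proj(d,P)-[110,135]+.5)*2.66).astype(int)],True,(0,0,255),1)
cv2.imwrite('pics/top1z.png',o)
E
```

```text
t 25.45 pos [0.3969 0.2649 0.2537] yaw 30.84 tz [-0. -0. -1.] open 1.0 F [-0.5 -0.1 -0.4]
tool mm [114.4  71.9   3.6]
```

View pics/top1z.png

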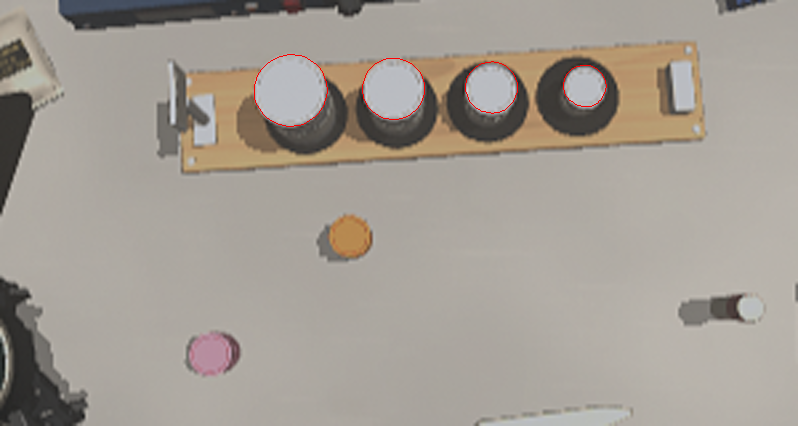

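View pics/s5.png

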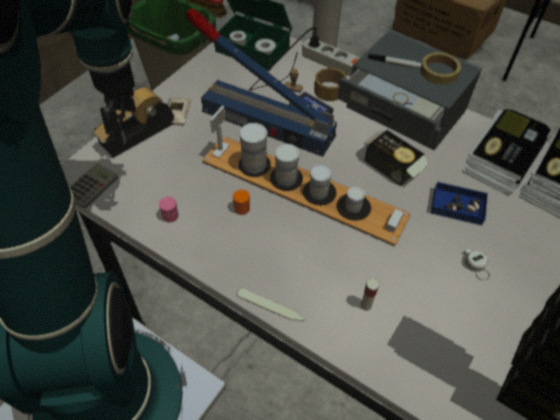

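All four lids match the expected circles over their coasters, and the glue stick and both look-alikes are where they were. Handing in.

```bash
python3 -c "
from workcell import env
print(env.close_job())"
```

```text
the job is handed in; nothing more can be done
None
```

The four tins stand upright on the coasters in order of size: largest on coaster 1 beside the tall post, then large, medium and small, with the small one beside the low stop. All are let go, and I handed the job in at about 25.5 s.

- **Final check:** In the last top view, all four lids match the circles predicted for tins centred on their coasters, to within a few mm. The glue stick and the orange and pink look-alikes had not moved. The arm was clear of everything, with the wrist force near zero.
- **Slip:** After releasing the small tin I put a lift in the rotation column, so the open gripper turned about 26° around the tin in place. The measured force stayed under 1 N, and the tin was still centred afterwards.
- **Disagreements:** None of the checks failed or disagreed.

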